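# Hold the wheel-head collar on the flat of the potter's wheel shaft

### The arm

A 6-joint arm with a two-finger parallel gripper is mounted at the origin on a cart in front of the work surface, level with it; the furniture and walls round the work are solid. World frame = base frame: x ahead of the robot, y to its left, z up, the work surface at z = 0. Lengths are in m, angles in rad, forces in N, time in s.
With the tool pointing down it reaches from about 0.35 to 0.8 m from the base axis. Payload 7.3 kg.
Tool frame: the origin (TCP) lies between the finger pads; the fingertips stand 25 mm ahead of it and the grasp point (between the pads) lies 6 mm ahead of it (r.tip_extent is the distance from the TCP to the fingertips, in m); z points along the fingers, y is the direction in which the jaws open and shut (so a half turn about z gives the same grasp; the last joint's range is limited). The gripper opens to 85 mm and grips with 20 to 120 N. Pads are 22 mm wide; open, the fingers measure 114 mm over their backs; the gripper's body (76 mm by 85 mm) begins 54 mm behind the grasp point. The pads swing forward as they close: fully open they stand 13 mm farther back than shut.
Start: joints at [1.115, 0.342, 1.524, -0, 1.275, -0.146], TCP at [0.16, 0.5, 0.256] pointing down, gripper open.
Joint ranges: [-2.53, 2.53], [-0.77, 2.02], [0.04, 2.7], [-1, 4.14], [0.28, 2.66], [-3.11, 3.11]. Speed limits (rad/s): [2.57, 2.57, 3.14, 3.14, 3.14, 3.14].

### API

Orientations are given as a unit quaternion [x, y, z, w].
In Python, from workcell import r, command_gripper, optics gives the robot as it stands. The module is installed in compiled form; this text tells all that it offers. Calls block until the motion is done:
- r.reach(position, orientation): joint-space move of the TCP to a pose.
- r.move_straight(position, orientation=None, speed=0.15, max_force=None): straight line of the TCP; orientation=None keeps the orientation; speed is the mean speed in m/s. With max_force (N) it stops when the force on the tool has changed by that much, and returns True; else False.
- r.movej(angles): joint-space move.
- command_gripper(opening, force=None): finger opening in m; force is the grip in N (None keeps the last); returns when the fingers have stopped.
- r.hold(seconds).
- r.solve_ik(position, orientation): joint angles nearest the present ones, or None.
- r.read_state(): the state.
- optics.get_image(name): name is "scene" or "top"; returns (picture, depth): 384x512x3 uint8, red, green, blue; 384x512 float32, m along the optical axis (not along the pixel's ray), 0 where there is no reading.
- optics.camera_model(name): a dict with "K" (3x3 intrinsics, pixels), "R" (3x3) and "t" (3): a world point X has camera coordinates R X + t. Camera axes: x right, y down, z forward; pixel columns grow to the right and rows downward; lengths in m; the calibration is good to about 2 mm. A picture is of the moment at which its call begins. camera_model takes no time and is no camera call.
A pose or a line that the arm cannot do raises r.PlanningError and nothing moves.
- r.finish_job(): hands the job in, once; it reports no verdict.
The state is a dict: "time_s": time; "joint_positions": joint angles; "dq": joint speeds; "tau": joint torques, N m; "eef_pos": TCP position; "eef_rot": TCP orientation; "contact_force": force on the tool from outside, world axes, zero at the start; "torque": the same for the moment, N m; "grip_width": finger opening in m.
Only numpy, scipy, OpenCV 4.12 (cv2) and the standard library are available. Lean on these libraries where they do the work, as an engineer would, in place of code of your own. Each camera call takes 0.05 s, during which the arm holds its last target. There are 200 camera calls.

### The job

The wheel head is off the small potter's wheel. First turn the bare shaft with the fingers until its flat faces straight to the front of the wheel (the side with the knob and switch), where I can get at it with the hex key; then fit the loose steel collar over the shaft with its screw square on that flat, and hold the collar there in the gripper with its top face flush with the end of the shaft. Finish while still holding it up there, without letting go, so that I can tighten the screw, and do not disturb the pot, the hex key or the wooden tool beside the wheel.

Things in the scene. Friction and masses are not known exactly. Their poses are not given: they have to be found in the camera images.
- wheel: Fixed potter's wheel, wheel head off: blue-green housing 190 x 190 mm, deck 75 mm above table. Origin on the table under the shaft axis, z up; -x points to its front (black panel, knob, red switch). On the deck's rear (+x) half stands a half-round splash wall, inside radius 87 mm about the shaft, rim 124 mm above table. Round the shaft a boss of radius 26 mm rises 7 mm from the deck.
- shaft_end (a point): Centre of the upper end of the upright steel shaft, 130 mm above table; turns with it. Shaft 24 mm thick, 48 mm clear of the boss, one flat along its whole length 8 mm from the axis (20 mm across the flat, 18 mm wide), end chamfered 2 mm. The flat faces this frame's -x; z up. It turns endlessly either way with 0.12 N m friction and stays where left.
- shaft_flat (a point): Point in the middle of the width of the shaft's flat, 8 mm from the axis and 12 mm below the shaft's end; same axes as shaft_end.
- collar: Loose round steel collar, 50 mm outside, bore 27 mm, 24 mm high, about 0.24 kg, flat on the table right of the wheel. Origin: centre of underside, z up. A black screw points out along -x at half height, its 13 mm head reaching 33.5 mm from the centre; its 6 mm tip stands 3.5 mm into the bore, so the collar passes the shaft's end only with the screw over the flat, within about 25 degrees.
- collar_screw (a point): Centre of the outer face of the collar's screw head, 33.5 mm from the collar's centre along its -x axis, 12 mm above its underside; axes as the collar's.
- collar_top (a point): Centre of the collar's upper face, 24 mm above its underside; axes as the collar's.
- white_pot: Small loose white pot, 68 mm wide and 40 mm high, standing behind the wheel; origin under its centre. Leave it alone.
- hex_key: Loose black L-shaped hex key, long leg 90 mm, lying on the table in front of the wheel; origin near the middle of its long leg. Leave it alone.
- wood_tool: Loose flat wooden modelling tool, about 80 x 12 x 8 mm, lying to the left of the wheel; origin under its middle. Leave it alone.
Things that resemble listed ones, but are neither listed nor needed, are in the scene too. Leave any blue look-alike of the collar alone.

How it is judged:
By the outcome, as a careful person would: the job done as asked, in the order asked, and still so for the second after the job is handed in, while the arm keeps its last pose, push and grip.
It also fails if it takes over 72 s, if anything falls off the work surface, if the arm or the gripper's body presses on something with over 40 N, if the wrist force passes 120 N, or if a joint passes its speed limit or range.

## Working session

There is one attempt and no reset: what is moved stays moved. The work goes in short steps, each a Python script; the robot and the scene stay as the last script left them, time stands still between calls to the robot, and variables do not carry over. Pictures are saved under pics/ and viewed, about 8 in all and at most 12, crops included, and the job is handed in when it is done.

```bash
mkdir -p pics
cat > h.py <<'E'
import numpy as np, cv2
from workcell import r, command_gripper, optics
def snap(n,f):
    im,d=optics.get_image(n); np.savez(f'pics/{f}.npz',im=im,d=d); cv2.imwrite(f'pics/{f}.png',im[:,:,::-1]); return im,d
def pt(n,u,v,d):
    c=optics.camera_model(n);K,R,t=[np.array(c[k]) for k in('K','R','t')]
    return R.T@(np.linalg.inv(K)@np.array([u,v,1.])*d-t)
def ptz(n,u,v,z):
    c=optics.camera_model(n);K,R,t=[np.array(c[k]) for k in('K','R','t')]
    o=-R.T@t; w=R.T@np.linalg.inv(K)@np.array([u,v,1.]); return o+w*(z-o[2])/w[2]
def crop(f,x0,y0,x1,y1,s,out):
    im=cv2.imread(f'pics/{f}.png')[y0:y1,x0:x1]; cv2.imwrite(f'pics/{out}.png',cv2.resize(im,None,fx=s,fy=s,interpolation=cv2.INTER_CUBIC))
E
python3 - <<'E'
from h import *
a,_=snap('scene','s0'); b,_=snap('top','t0')
cv2.imwrite('pics/both.png',cv2.resize(np.vstack([a,b])[:,:,::-1],(400,600)) if 0 else cv2.resize(np.hstack([a,b])[:,:,::-1],(800,300)))
for n in('scene','top'):
    c=optics.camera_model(n); print(n,c, -np.array(c['R']).T@c['t'])
s=r.read_state(); print(s)
E
```

```text
scene {'K': array([[382.20344789,   0.        , 252.63365181],
       [  0.        , 382.20344789, 184.85305916],
       [  0.        ,   0.        ,   1.        ]]), 'R': array([[ 0.65043983, -0.75930918,  0.01943156],
       [-0.43285868, -0.39157495, -0.8119744 ],
       [ 0.62414853,  0.51972937, -0.58336952]]), 't': array([-0.45452523,  0.30683211,  0.81249962])} [-0.07866419 -0.64725733  0.73195947]
top {'K': array([[437.60780421,   0.        , 247.07245773],
       [  0.        , 437.60780421, 191.27926174],
       [  0.        ,   0.        ,   1.        ]]), 'R': array([[ 0.01368874, -0.99986821, -0.00872796],
       [-0.99665306, -0.01294013, -0.08071694],
       [ 0.08059336,  0.00980366, -0.99669885]]), 't': array([-0.12507526,  0.57332792,  1.09606138])} [ 0.48478588 -0.12838525  1.13762874]
{'time_s': 0.1, 'joint_positions': array([ 1.11501489e+00,  3.42672944e-01,  1.52492707e+00, -1.73266221e-05,
        1.27540187e+00, -1.46016163e-01]), 'dq': array([-0.00022744, -0.00218951, -0.00280098,  0.00088657, -0.00090066,
        0.00069154]), 'tau': array([ 2.30883845e-03, -4.34449446e+01, -2.46491289e+01, -4.41070881e-05,
        4.72891959e-03,  2.19247852e-06]), 'eef_pos': array([0.15988485, 0.49971952, 0.25568316]), 'eef_rot': array([ 1.54261605e-01,  9.88029787e-01, -6.75412956e-04, -2.00918930e-04]), 'contact_force': array([0.14828638, 0.85255024, 0.27826139]), 'torque': array([-0.01252914,  0.01848209, -0.01635462]), 'grip_width': 0.0850795900660837}
```

View pics/t0.png

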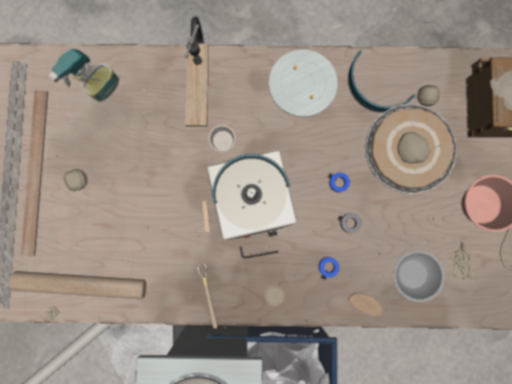

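View pics/s0.png

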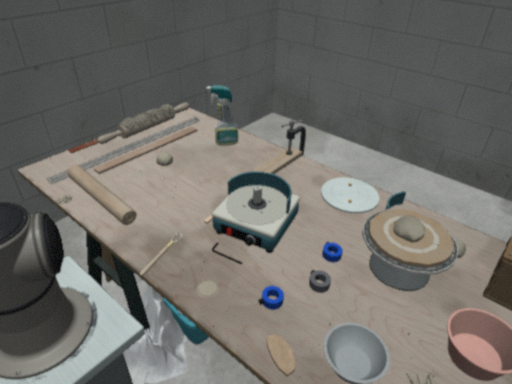

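Candidates for the collar are the grey ring at top (351,223) and the blue rings at (340,182) and (329,267). I choose the grey steel one. The wheel is at (251,195), with its front (switch and knob) toward the bottom of the image. Next is one close crop of each.

Run:
```python
from h import *
crop('t0',221,165,281,225,7,'a'); crop('t0',321,193,381,253,7,'b')
a=cv2.imread('pics/a.png');b=cv2.imread('pics/b.png');cv2.imwrite('pics/ab.png',cv2.resize(np.hstack([a,b]),(800,400)))
d=np.load('pics/t0.npz')['d']
print('pot',pt('top',222,138,d[138,222]))
print('shaft', ptz('top',251,194,.13), d[190:199:2,246:258:2])
```

```text
pot [ 0.71559124 -0.04959703  0.005853  ]
shaft [ 0.56007897 -0.12762811  0.13      ] [[1.054826  1.0108697 1.0109302 1.0105348 1.0114164 1.0136352]
 [1.060681  1.0118912 1.0092803 1.0088542 1.0093399 1.0340841]
 [1.0583968 1.0085942 1.010865  1.0086787 1.0111716 1.0578831]
 [1.0587361 1.0116333 1.010764  1.0090082 1.0466921 1.0558034]
 [1.0581001 1.0573276 1.0325125 1.0240927 1.0574782 1.0531511]]
```

View pics/ab.png

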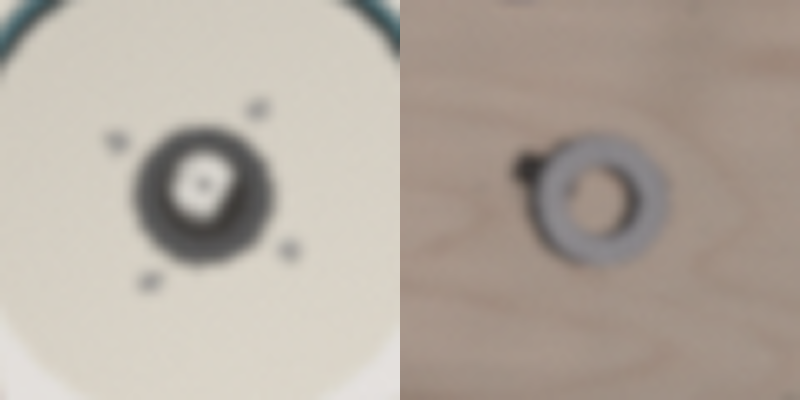

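The grey ring is the collar, and its screw points left in the image at about (339,218). The shaft's flat faces lower right, with the centre mark at (251.4,192.6). Next I measure these numerically and crop the scene view as a cross-check.

Run:
```python
from h import *
c=optics.camera_model('top');K,R,t=[np.array(c[k]) for k in('K','R','t')]
z=np.load('pics/t0.npz');d=z['d'];im=z['im'].astype(int)
v,u=np.mgrid[0:384,0:512]; P=((np.stack([u,v,np.ones_like(u)],-1)@np.linalg.inv(K).T)*d[...,None]-t)@R
def near(x,y,rad): return np.hypot(P[...,0]-x,P[...,1]-y)<rad
m=near(.56,-.128,.14)&(P[...,2]>.066)&(P[...,2]<.2)
q=P[m][:,:2]; rc=cv2.minAreaRect((q*1000).astype(np.float32)); print('wheel',rc, np.median(P[near(.56,-.128,.07)&~near(.56,-.128,.035)][:,2]))
m=near(.56,-.128,.025)&(P[...,2]>.122); s=P[m]; print('shaft',len(s),s.mean(0),np.median(s[:,2]),cv2.minEnclosingCircle((s[:,:2]*1000).astype(np.float32)))
for a in range(0,360,10):
    pass
pc=ptz('top',251.45,192.6,.13);print('mark',pc)
ang=np.arange(-180,180,20);print('support',[(int(a),round(1000*np.max((s[:,:2]-pc[:2])@[np.cos(np.radians(a)),np.sin(np.radians(a))]),1)) for a in ang])
cc=ptz('top',351.6,222.55,.024); m=near(cc[0],cc[1],.04)&(P[...,2]>.018); s=P[m]
print('collar read',cc,'depth',len(s),s.mean(0),np.median(s[:,2]),cv2.minEnclosingCircle((s[:,:2]*1000).astype(np.float32)))
sc=ptz('top',339,218,.012);print('screw',sc,np.hypot(*(sc-cc)[:2]),np.degrees(np.arctan2(*(sc-cc)[:2][::-1])))
dk=near(cc[0],cc[1],.05)&(im.sum(-1)<180); print('dark',[(x,y,im[y,x].sum(),round(P[y,x,2],3)) for y,x in np.argwhere(dk)])
print(r.tip_extent)
crop('s0',205,165,305,255,4,'a'); crop('s0',280,240,360,312,5,'b')
a=cv2.imread('pics/a.png');b=cv2.imread('pics/b.png');cv2.imwrite('pics/ab2.png',np.hstack([a,b]))
```

```text
wheel ((563.832763671875, -128.9187469482422), (185.97850036621094, 185.91929626464844), 13.748387336730957) 0.07610442519543821
shaft 78 [ 0.56406808 -0.12787287  0.12993651] 0.13025729417590912 ((563.7666015625, -128.6349334716797), 12.025075912475586)
mark [ 0.56333442 -0.12862519  0.13      ]
support [(-180, np.float64(10.3)), (-160, np.float64(10.7)), (-140, np.float64(10.0)), (-120, np.float64(8.2)), (-100, np.float64(9.6)), (-80, np.float64(11.4)), (-60, np.float64(12.2)), (-40, np.float64(12.1)), (-20, np.float64(12.3)), (0, np.float64(11.0)), (20, np.float64(12.3)), (40, np.float64(12.1)), (60, np.float64(11.3)), (80, np.float64(10.8)), (100, np.float64(11.0)), (120, np.float64(11.6)), (140, np.float64(11.4)), (160, np.float64(11.5))]
collar read [ 0.49880266 -0.38330477  0.024     ] depth 233 [ 0.4985695  -0.38229949  0.02368818] 0.02378268585455184 ((500.8227233886719, -379.77655029296875), 29.000381469726562)
screw [ 0.51015123 -0.3538867   0.012     ] 0.031531139373240424 68.90495509794619
dark [(np.int64(340), np.int64(217), np.int64(168), np.float64(0.015)), (np.int64(339), np.int64(218), np.int64(179), np.float64(0.02)), (np.int64(340), np.int64(218), np.int64(161), np.float64(0.021)), (np.int64(340), np.int64(219), np.int64(166), np.float64(0.017))]
0.025
```

View pics/ab2.png

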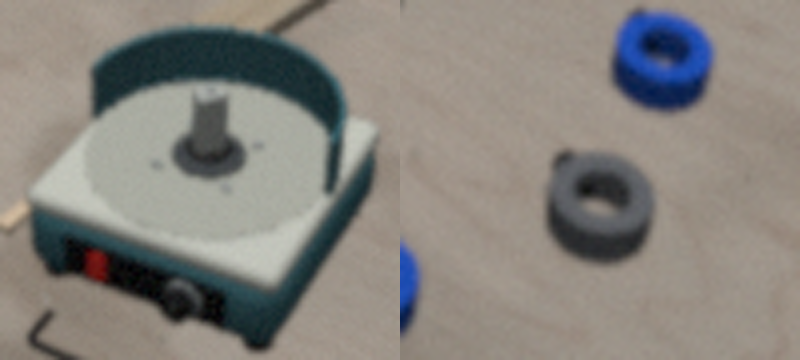

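```bash
cat >> h.py <<'E'
from scipy.spatial.transform import Rotation as Ro
def q(deg):
    a=np.radians(deg);y=np.array([np.cos(a),np.sin(a),0]);z=np.array([0,0,-1.]);return Ro.from_matrix(np.column_stack([np.cross(y,z),y,z])).as_quat()
E
python3 - <<'E'
from h import *
c=optics.camera_model('top');K,R,t=[np.array(c[k]) for k in('K','R','t')]
z=np.load('pics/t0.npz');d=z['d'];im=z['im'].astype(int)
v,u=np.mgrid[0:384,0:512]; P=((np.stack([u,v,np.ones_like(u)],-1)@np.linalg.inv(K).T)*d[...,None]-t)@R
m=(np.hypot(P[...,0]-.564,P[...,1]+.129)<.14)&(P[...,2]>.066)&(P[...,2]<.085)
for y0 in (12.5,):
    a=np.radians(y0);L=(P[m][:,:2]-[.5638,-.1288])@np.array([[np.cos(a),-np.sin(a)],[np.sin(a),np.cos(a)]])
    for ax in(0,1):
        for sg in(1,-1):
            bs=np.linspace(-.08,.08,33);X=[];Y=[]
            for b0,b1 in zip(bs,bs[1:]):
                w=L[(L[:,1-ax]>=b0)&(L[:,1-ax]<b1)]
                if len(w): X.append((b0+b1)/2);Y.append(sg*np.max(sg*w[:,ax]))
            X,Y=np.array(X),np.array(Y);ok=abs(Y-np.median(Y))<.006;p=np.polyfit(X[ok],Y[ok],1)
            print(ax,sg,ok.sum(),'offset mm',p[1]*1e3,'yaw',y0+np.degrees(p[0])*(-1 if ax==0 else 1))
for nm,p,aa in(('shaft',[.5637,-.1287,.12],(-122,58,-166,14)),('collar',[.4988,-.3826,.03],(-21,159)),('fit',[.5637,-.1287,.13],(-76,104))):
    for a in aa: s=r.solve_ik(np.array(p),q(a));print(nm,a,None if s is None else s.round(2))
E
```

```text
0 1 28 offset mm 89.19645446079873 yaw 13.703177518430405
0 -1 32 offset mm -92.2107401931808 yaw 13.58060581484157
1 1 29 offset mm 91.25547753706265 yaw 13.665284475968317
1 -1 29 offset mm -91.25221406951832 yaw 13.918257106233321
shaft -122 [-0.36  0.57  1.55 -0.    1.02  1.77]
shaft 58 [-0.36  0.57  1.55 -0.    1.02 -1.37]
shaft -166 [-0.36  0.57  1.55 -0.    1.02  2.54]
shaft 14 [-0.36  0.57  1.55 -0.    1.02 -0.6 ]
collar -21 [-0.78  0.77  1.46 -0.    0.91 -0.41]
collar 159 [-0.78  0.77  1.46 -0.    0.91  2.73]
fit -76 [-0.36  0.56  1.54 -0.    1.04  0.97]
fit 104 [-0.36  0.56  1.54 -0.    1.04 -2.17]
```

Run:
```python
from h import *
x,y=.5635,-.1287
command_gripper(.05,30)
r.reach([x,y,.22],q(58)); print(r.read_state()['time_s'])
print(r.move_straight([x,y,.118],speed=.12,max_force=10))
command_gripper(.0,30); s=r.read_state(); print(s['time_s'],s['grip_width'],s['contact_force'],s['torque'],s['eef_pos'])
snap('scene','s1'); crop('s1',205,150,305,225,8,'s1c')
```

```text
3.1833
False
4.55 0.020015889454221048 [5.10890143 8.33202859 1.30885186] [ 1.29735423 -0.71165218  0.05648201] [ 0.56513452 -0.12688429  0.11912019]
```

View pics/s1c.png

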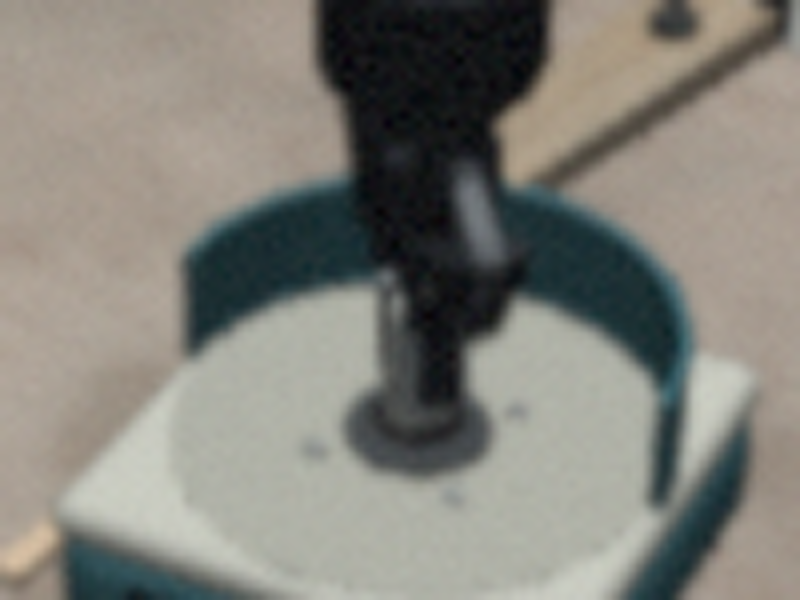

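The grip width is 20.0 mm, so the pads sit on the flat, and the grip puts the axis at (0.5641,-0.1286). In the picture the fingers clasp the top of the shaft inside the splash wall, clear of it. I turn it now.

Run:
```python
from h import *
ax=np.array([.5641,-.1286])
for a in (58,50.5,43,35.5,28,20.5,13.7):
    c=np.radians(a); r.move_straight([*(ax+.002*np.array([np.cos(c),np.sin(c)])),.118],q(a),speed=.01 if a==58 else .004)
    s=r.read_state(); print(a,s['time_s'],s['contact_force'].round(1),s['torque'].round(2),round(s['grip_width'],4))
m=Ro.from_quat(s['eef_rot']).as_matrix(); print(np.degrees(np.arctan2(m[1,1],m[0,1])),s['eef_pos'])
```

```text
58 4.9917 [-2.6  1.8  6.5] [0.37 0.31 0.08] 0.02
50.5 5.275 [-2.4  1.   5.9] [ 0.28  0.33 -0.09] 0.0196
43 5.5583 [-3.   1.7  6.8] [ 0.23  0.36 -0.12] 0.0198
35.5 5.8417 [-3.5  2.2  6.2] [ 0.22  0.47 -0.11] 0.02
28 6.125 [-4.5  1.2  7.2] [ 0.14  0.47 -0.1 ] 0.0198
20.5 6.4083 [-3.9  2.1  6.9] [ 0.1   0.61 -0.13] 0.0195
13.7 6.675 [-5.   0.6  7.9] [ 0.15  0.66 -0.05] 0.0193
13.656379310865052 [ 0.56544154 -0.12822373  0.11906479]
```

Run:
```python
from h import *
command_gripper(.05,30)
p=r.read_state()['eef_pos']; r.move_straight([p[0],p[1],.22],speed=.15)
r.reach([.40,-.30,.25],q(-21)); 
for k in range(3): im,d=snap('top',f't2{k}')
print(r.read_state()['time_s'])
crop('t20',233,175,269,211,11,'a'); crop('t20',328,200,372,244,9,'b')
a=cv2.imread('pics/a.png');b=cv2.imread('pics/b.png');cv2.imwrite('pics/ab3.png',np.hstack([a,b]))
c=optics.camera_model('top');K,R,t=[np.array(c[k]) for k in('K','R','t')]
d=np.median([np.load(f'pics/t2{k}.npz')['d'] for k in range(3)],0)
v,u=np.mgrid[0:384,0:512]; P=((np.stack([u,v,np.ones_like(u)],-1)@np.linalg.inv(K).T)*d[...,None]-t)@R
m=(np.hypot(P[...,0]-.564,P[...,1]+.1286)<.025)&(P[...,2]>.12); s=P[m][:,:2]
o,rad=cv2.minEnclosingCircle((s*1000).astype(np.float32)); o=np.array(o)/1000; print(len(s),o,rad)
print('centroid dir (opp. flat)',np.degrees(np.arctan2(*(s.mean(0)-o)[::-1])))
ang=np.arange(-210,-120,8.);print([(int(a),round(1000*np.max((s-o)@[np.cos(np.radians(a)),np.sin(np.radians(a))]),1)) for a in ang])
```

```text
9.0083
77 [ 0.56376257 -0.1287328 ] 11.934755325317383
centroid dir (opp. flat) 19.179176736270378
[(-210, np.float64(11.8)), (-202, np.float64(11.7)), (-194, np.float64(11.4)), (-186, np.float64(10.8)), (-178, np.float64(10.1)), (-170, np.float64(9.2)), (-162, np.float64(8.1)), (-154, np.float64(8.6)), (-146, np.float64(9.2)), (-138, np.float64(9.7)), (-130, np.float64(10.3)), (-122, np.float64(10.7))]
```

View pics/ab3.png

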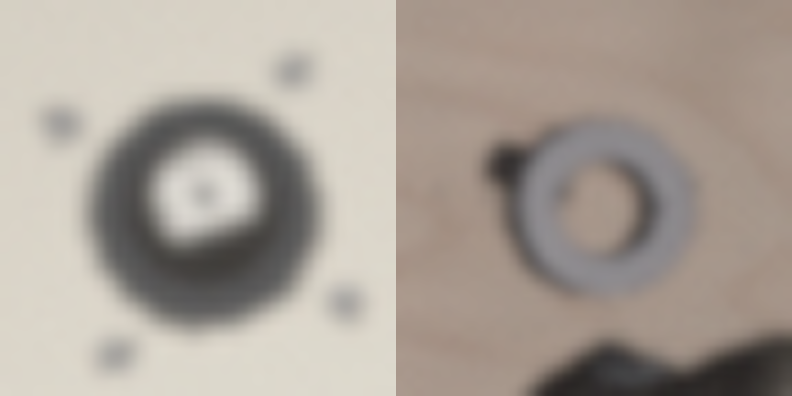

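The collar is still in place, screw at crop (505,165). The flat's edge runs from (178,247) to (262,215) in the crop, about 20° where 13.7° is needed, so the turn looks roughly 6° short. I'll quantify it with a model fit.

```bash
cat >> h.py <<'E'
from scipy.optimize import least_squares
def flatfit(ims,guess):
    c=optics.camera_model('top');g=np.mean([i.mean(-1) for i in ims],0)
    v,u=np.mgrid[183:204,240:264]; W=np.array([ptz('top',a,b,.13)[:2] for a,b in zip(u.ravel(),v.ravel())]);I=g[183:204,240:264].ravel()
    sel=np.hypot(*(W-[.5637,-.1287]).T)<.019; W,I=W[sel],I[sel]; S=lambda x:1/(1+np.exp(-np.clip(x,-50,50)))
    def f(p):
        a=np.radians(p[2]);e=(W-[.5637,-.1287])*1000-p[:2]
        return p[3]+p[4]*S((p[5]-np.hypot(*e.T))/p[7])*S((p[6]-e@[np.cos(a),np.sin(a)])/p[7])-I
    o=least_squares(f,[0,0,guess,80,120,11,7,1.2]);return o.x.round(2),round(np.sqrt(np.mean(o.fun**2)),1)
E
python3 - <<'E'
from h import *
L=lambda n:np.load(f'pics/{n}.npz')['im'].astype(float)
for g in(-110,-130): print(flatfit([L('t0')],g))
for g in(-150,-175): print(flatfit([L(f't2{k}') for k in range(3)],g))
E
```

```text
(array([   0.39,    0.38, -117.76,   76.54,  124.3 ,   11.13,    7.54,
          1.29]), np.float64(7.9))
(array([   0.39,    0.38, -117.76,   76.54,  124.3 ,   11.13,    7.54,
          1.29]), np.float64(7.9))
(array([   0.27,    0.52, -159.98,   78.37,  127.74,   11.07,    7.98,
          1.32]), np.float64(8.0))
(array([   0.27,    0.52, -159.98,   78.37,  127.74,   11.07,    7.98,
          1.32]), np.float64(8.0))
```

```bash
cat > turn.py <<'E'
from h import *
import sys
a0,a1,F,tag=float(sys.argv[1]),float(sys.argv[2]),float(sys.argv[3]),sys.argv[4]
ax=np.array([.5641,-.1286]); P=lambda a,z:[*(ax+.002*np.array([np.cos(np.radians(a)),np.sin(np.radians(a))])),z]
r.reach(P(a0,.22),q(a0)); print(r.move_straight(P(a0,.118),speed=.12,max_force=12)); command_gripper(0,F)
s=r.read_state();print(s['contact_force'].round(1),s['torque'].round(2),s['grip_width'])
for a in np.linspace(a0,a1,3)[1:]:
    r.move_straight(P(a,.118),q(a),speed=.004); s=r.read_state();print(a,s['contact_force'].round(1),s['torque'].round(2),s['grip_width'])
r.hold(.2);command_gripper(.05,F); r.move_straight(P(a1,.22),speed=.15); r.reach([.40,-.30,.25],q(-21))
for k in range(3): snap('top',f'{tag}{k}')
print(r.read_state()['time_s'],flatfit([np.load(f'pics/{tag}{k}.npz')['im'].astype(float) for k in range(3)],-165))
E
python3 turn.py 20 13.2 80 t3
```

```text
False
[-4.2 -1.   4.9] [-0.2   0.54 -0.13] 0.018773286887253098
16.6 [-4.9 -2.2  4.6] [-0.22  0.59 -0.07] 0.018371880707671605
13.2 [-4.4 -1.5  5.8] [-0.18  0.63 -0.11] 0.018567884783104612
14.3833 (array([   0.42,    0.62, -167.71,   78.15,  129.12,   10.98,    8.22,
          1.32]), np.float64(7.9))
```

Run:
```python
from h import *
c=optics.camera_model('top');K,R,t=[np.array(c[k]) for k in('K','R','t')]
d=np.median([np.load(f'pics/t2{k}.npz')['d'] for k in range(3)],0)
v,u=np.mgrid[0:384,0:512]; P=((np.stack([u,v,np.ones_like(u)],-1)@np.linalg.inv(K).T)*d[...,None]-t)@R
s=P[(np.hypot(P[...,0]-.4988,P[...,1]+.383)<.028)&(P[...,2]>.017)][:,:2]
f=lambda p:[]; 
o=least_squares(lambda p:np.maximum(np.hypot(*(s-p).T)-.0245,0)+np.maximum(.0140-np.hypot(*(s-p).T),0),[.4988,-.383]);print('ring',o.x,len(s))
cc=o.x
sc=ptz('top',338.4,218.6,.012);print('screw top',sc,np.hypot(*(sc[:2]-cc)),np.degrees(np.arctan2(*(sc[:2]-cc)[::-1])))
a=ptz('scene',320.4,278.6,.024);b=ptz('scene',312.6,271.6,.014);print('scene',a,b,np.degrees(np.arctan2(*(b-a)[:2][::-1])))
command_gripper(.078,60)
r.reach([*cc,.12],q(-21)); print(r.move_straight([*cc,.026],speed=.08,max_force=10))
command_gripper(.03,80); s=r.read_state();print(s['time_s'],s['grip_width'],s['contact_force'].round(1),s['torque'].round(2),s['eef_pos'])
```

```text
ring [ 0.49834298 -0.38257828] 235
screw top [ 0.50859497 -0.35234676  0.012     ] 0.031922532770116564 71.26739476426229
scene [ 0.49682164 -0.38459144  0.024     ] [ 0.51097846 -0.35455398  0.014     ] 64.76523032718563
False
17.2417 0.04785895359047407 [-0.6 -0.1  5.2] [ 0.16  0.23 -0.01] [ 0.49868258 -0.38290958  0.02705659]
```

Run:
```python
from h import *
p=r.read_state()['eef_pos']; r.move_straight([p[0],p[1],.2],speed=.15)
r.reach([.5641,-.1286,.185],q(104)); s=r.read_state();print(s['time_s'],s['grip_width'],s['eef_pos'],s['contact_force'].round(1))
snap('scene','s4'); crop('s4',225,130,300,205,8,'s4c')
```

```text
20.1 0.047484326124506884 [ 0.56408085 -0.12902807  0.18486448] [-0.8  0.1 -3.2]
```

View pics/s4c.png

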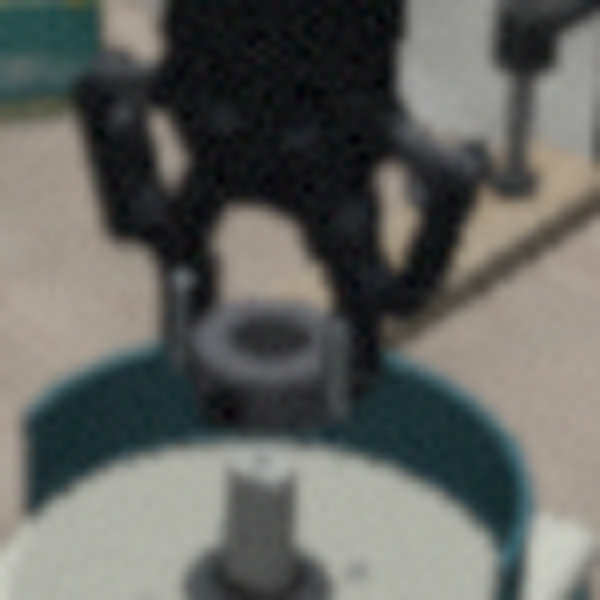

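The collar hangs level above the shaft in the pads, centred near crop (262,340), with a dark screw head low at left near (228,407). I compare with projections and enhance the contrast.

```bash
cat >> h.py <<'E'
def proj(n,X):
    c=optics.camera_model(n);x=np.array(c['R'])@X+c['t'];x=np.array(c['K'])@x;return x[:2]/x[2]
E
python3 - <<'E'
from h import *
ims=[optics.get_image('scene')[0].astype(float) for _ in range(6)]; g=np.mean(ims,0); np.save('pics/s5.npy',g)
x0,y0,S=240,158,18
k=g[y0:y0+32,x0:x0+36][:,:,::-1]; k=cv2.resize(k,None,fx=S,fy=S,interpolation=cv2.INTER_CUBIC)
k=np.clip((k-15)*2.6,0,255).astype(np.uint8)
T=lambda p:(np.array(p)-[x0,y0]+.5)*S
C=r.read_state()['eef_pos']-[0,0,.0031]
for yaw in(179,194,209):
    a=np.radians(yaw);X=C+[.0335*np.cos(a),.0335*np.sin(a),-.012];print(yaw,T(proj('scene',X)).round())
print('top',T(proj('scene',C)).round())
cv2.imwrite('pics/s5c.png',k)
E
```

```text
179 [175. 418.]
194 [226. 439.]
209 [285. 452.]
top [332. 253.]
```

View pics/s5c.png

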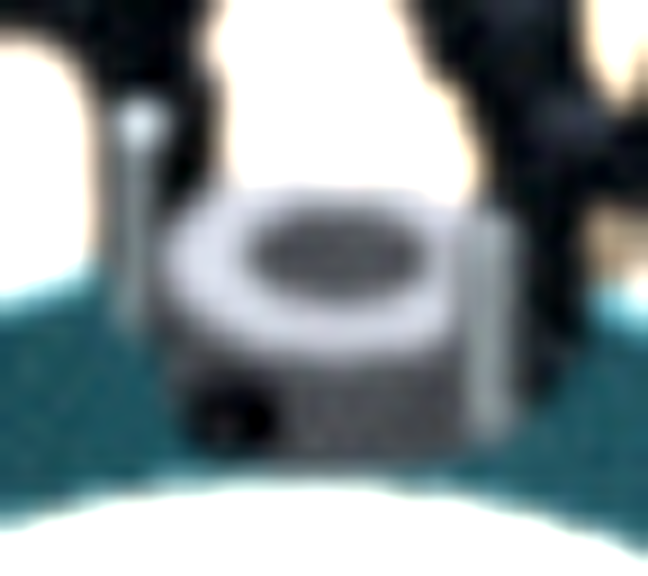

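The bore centre is at (335,255) against a predicted (332,253). The screw head at (235,415) matches a yaw of about 192–194°, so alignment is good. I lower it now.

Run:
```python
from h import *
for z,sp in((.162,.06),(.1331,.02)):
    b=r.move_straight([.5641,-.1284,z],q(104),speed=sp,max_force=8); s=r.read_state();print(b,s['time_s'],s['eef_pos'],s['contact_force'].round(1),s['torque'].round(2),s['grip_width'])
    if b: break
```

```text
False 20.9833 [ 0.56400659 -0.12834231  0.16162456] [ 0.4  0.7 -2.3] [ 0.01 -0.08 -0.03] 0.04756024539507715
False 22.575 [ 0.56416169 -0.12840276  0.13321652] [ 0.8 -0.  -2. ] [-0.05 -0.03  0.01] 0.04748513303045853
```

It went on without contact force. Now I check flushness and screw alignment.

Run:
```python
from h import *
D=[optics.get_image('scene') for _ in range(8)]; g=np.mean([a[0].astype(float) for a in D],0); d=np.median([a[1] for a in D],0)
x0,y0,S=240,178,18
k=cv2.resize(g[y0:y0+32,x0:x0+36][:,:,::-1],None,fx=S,fy=S,interpolation=cv2.INTER_CUBIC)
cv2.imwrite('pics/s6c.png',np.clip((k-15)*1.8,0,255).astype(np.uint8))
T=lambda p:((np.array(p)-[x0,y0]+.5)*S).round()
C=np.array([.5641,-.1286,.13]);print('end',T(proj('scene',C)))
for yaw in(186,194,202):
    a=np.radians(yaw);print(yaw,[T(proj('scene',C+[R*np.cos(a),R*np.sin(a),-.012])) for R in(.025,.029,.0335)])
H=np.array([[pt('scene',u,v,d[v,u])[2]*1000 for u in range(248,268)] for v in range(186,202)]);print(H.round().astype(int))
```

```text
end [321. 183.]
186 [array([224., 329.]), array([208., 343.]), array([191., 358.])]
194 [array([244., 337.]), array([232., 352.]), array([218., 368.])]
202 [array([266., 343.]), array([258., 359.]), array([248., 376.])]
[[134 131 131 131 132 130 131 131 131 132 132 132 131 130 132 131 131 150
  153 154]
 [130 131 131 132 132 130 131 131 131 132 132 131 131 131 128 131 131 148
  149 147]
 [127 131 131 132 132 130 130 131 131 132 132 132 131 131 126 131 132 144
  146 143]
 [124 131 132 132 131 131 128 129 130 131 133 131 132 129 131 132 139 142
  142 140]
 [120 129 132 132 132 133 131 131 127 128 129 130 128 131 132 133 138 139
  139 137]
 [117 127 129 132 132 132 132 131 132 131 132 132 132 132 132 132 134 135
  135 134]
 [ 77 124 126 129 130 131 131 132 132 131 131 131 132 132 131 131 131 132
  133 131]
 [ 78 120 124 126 126 129 129 131 130 131 131 130 131 131 129 128 127 129
  130 128]
 [109 117 120 123 126 125 127 127 127 127 127 127 127 127 125 124 125 125
  126 125]
 [ 78 113 124 126 125 126 123 123 124 124 124 124 124 124 122 121 122 123
  123 122]
 [ 78 110 122 124 125 125 122 121 121 120 120 121 120 120 119 117 118 119
  120 115]
 [ 77  77 119 121 122 123 121 117 117 118 118 118 116 116 115 114 112 116
  116  77]
 [ 78  77 117 117 119 120 112 114 114 114 114 114 113 113 112 110 108  77
   77  78]
 [ 77  81  83 114 116 109 110 110 111 110 110 111 111 110 108  83  81  78
   77  77]
 [ 80  83  84  84  85  90  92  93  93  94  96  96  95  91  84  82  83  81
   77  78]
 [ 82  82  84  85  84  86  88  90  91  92  94  93  91  88  84  83  83  82
   77  77]]
```

View pics/s6c.png

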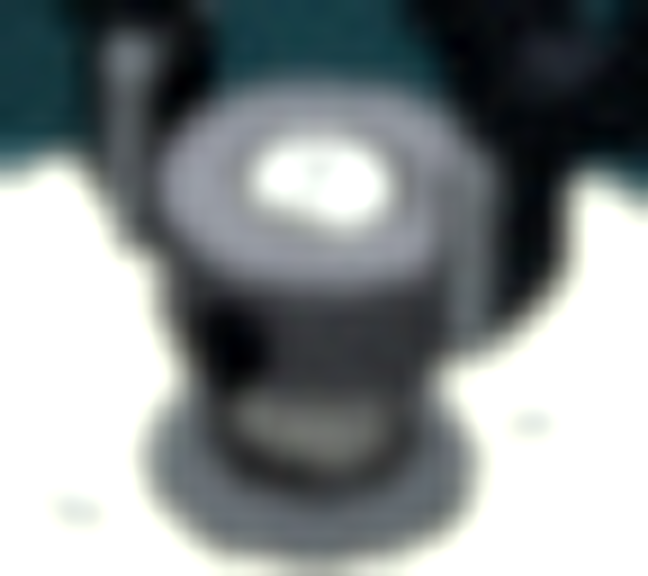

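Run:
```python
from h import *
d=np.median([optics.get_image('scene')[1] for _ in range(20)],0)
v,u=np.mgrid[176:212,240:276]; P=np.array([[pt('scene',a,b,d[b,a]) for a,b in zip(x,y)] for x,y in zip(u,v)]).reshape(-1,3)
e=P-[.5641,-.1286,0]; rr=np.hypot(e[:,0],e[:,1]); th=np.degrees(np.arctan2(e[:,1],e[:,0]))%360
sh=(rr<.008)&(P[:,2]>.127); rg=(rr>.0165)&(rr<.0225)&(P[:,2]>.127)&(P[:,2]<.136)
print('shaft end z',sh.sum(),P[sh,2].mean(),P[sh,2].std())
A=lambda m:np.c_[e[m,:2],np.ones(m.sum())]
co=np.linalg.lstsq(A(rg),P[rg,2],rcond=None)[0]; print('ring plane',rg.sum(),co,P[rg,2].mean())
co=np.linalg.lstsq(A(sh),P[sh,2],rcond=None)[0]; print('shaft plane',co)
for t in range(0,360,45):
    m=rg&(abs((th-t+180)%360-180)<22.5); print(t,m.sum(),P[m,2].mean().round(5) if m.any() else '')
h=(rr>.0275)&(rr<.036)&(P[:,2]>.110)&(P[:,2]<.127)&(th>150)&(th<240); print('head',np.c_[th[h],rr[h]*1000,P[h,2]*1000].round(1).tolist(),th[h].mean())
m=(P[:,2]>.129)&(P[:,2]<.134)&(rr<.026)&(th>90)&(th<270); print('outer radius front',np.sort(rr[m])[-6:])
```

```text
shaft end z 20 0.1310179604318215 0.001259042316548494
ring plane 57 [-0.0031626   0.00202559  0.1315574 ] 0.1315688247013123
shaft plane [0.15251974 0.04070553 0.13130308]
0 8 0.13143
45 6 0.13163
90 8 0.13162
135 8 0.13157
180 8 0.13162
225 11 0.13157
270 6 0.13162
315 2 0.13138
head [[183.0, 31.8, 124.0], [188.4, 31.5, 125.2], [193.3, 30.9, 125.9], [196.9, 28.7, 125.0], [185.9, 34.0, 122.9], [191.2, 34.1, 124.3], [195.8, 33.7, 125.0], [198.9, 31.1, 123.7], [202.8, 28.9, 122.7], [185.9, 33.9, 119.5], [190.8, 33.6, 120.5], [196.2, 34.1, 122.0], [200.7, 33.7, 122.6], [203.6, 30.2, 120.5], [186.3, 34.2, 116.5], [190.9, 33.6, 117.2], [196.2, 33.9, 118.6], [200.8, 33.6, 119.2], [190.7, 33.2, 113.6], [196.7, 34.4, 115.7]] 193.75620330337418
outer radius front [0.02511244 0.02514619 0.02535199 0.0255459  0.02565162 0.02590832]
```

The depth check gives a screw direction of 193.8° against the wheel front's 193.7°. The collar is level, its top face is at 131.6 mm and the shaft end at about 131.3 mm, so they are flush. I hand it in.

Run:
```python
from h import *
a=np.load('pics/t0.npz')['im'].astype(int); b=optics.get_image('top')[0].astype(int)
for n,(x0,y0,x1,y1) in dict(pot=(208,124,236,152),key=(236,244,282,262),wood=(200,198,212,236)).items(): print(n,abs(a-b)[y0:y1,x0:x1].mean())
s=r.read_state();print(s['time_s'],s['contact_force'],s['grip_width'],r.finish_job())
```

```text
pot 19.035714285714285
key 14.903381642512077
wood 40.610380116959064
the job is handed in; nothing more can be done
24.025 [-0.56673031  0.47025542 -1.82026309] 0.04735846368120971 None
```

Run:
```python
import numpy as np
a=np.load('pics/t0.npz')['im'].astype(int)
for f in('t20','t32'):
    b=np.load(f'pics/{f}.npz')['im'].astype(int)
    for n,(x0,y0,x1,y1) in dict(pot=(208,124,236,152),key=(236,244,282,262),wood=(200,198,212,236)).items(): print(f,n,abs(a-b)[y0:y1,x0:x1].mean().round(1))
a=np.load('pics/s0.npz')['im'].astype(int);b=np.load('pics/s4.npz')['im'].astype(int)
print('scene key',abs(a-b)[240:266,208:246].mean(),'scene wood',abs(a-b)[205:224,202:214].mean())
```

```text
t20 pot 4.1
t20 key 3.2
t20 wood 3.9
t32 pot 4.2
t32 key 3.2
t32 wood 4.0
scene key 4.848515519568151 scene wood 5.6608187134502925
```

The collar is on the shaft, still held in the gripper with its screw over the flat, and the job was handed in at 24.0 s.

- **Flat:** I turned it to the front in two grips. The first left it about 6° short, which I measured and corrected. My image fit then put it at -167.7° against the wheel front's -166.3°, while the gripper angle suggested -166.8°. It may therefore be off by about 1°.
- **Collar:** It went over the shaft with no contact force. Its screw points at 193.8° against 193.7° for the wheel front. It is level within about 0.2°.
- **Flushness:** The collar's top face reads 131.6 mm and the shaft end 131.0–131.3 mm, so the collar may sit up to about 0.5 mm high.
- **Pot, hex key and wooden tool:** None of my moves was meant to come near them. Pictures after the shaft turning show all three unmoved, and so does a scene picture with the collar held over the shaft for the key and tool. The last top picture, just before hand-in, differed from the first at all three. I take that to be the arm covering or shading them, but I did not confirm it.

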